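# Fit the spacer sleeve, then hold the swing lever level over the sampler spindle

### The arm

A 6-joint arm with a two-finger parallel gripper is mounted at the origin on the work surface. World frame = base frame: x ahead of the robot, y to its left, z up, the work surface at z = 0. Lengths are in m, angles in rad, forces in N, time in s.
With the tool pointing down it reaches from about 0.225 to 0.875 m from the base axis. Payload 3.4 kg.
Tool frame: the origin (TCP) lies on the centre line of the jaws, within the pads' length; the fingertips stand 14 mm ahead of it and the grasp point (between the pads) lies 5 mm behind it; z points along the fingers, y is the line along which they close (so a half turn about z gives the same grasp; the last joint's range is limited). The gripper opens to 85 mm and grips with 20 to 120 N. Pads are 22 mm wide; open, the fingers measure 114 mm over their backs; the gripper's body (76 mm by 85 mm) begins 54 mm behind the grasp point. The pads swing forward as they close: fully open they stand 13 mm farther back than shut.
Start: joints at [-1.44, 0.276, 1.505, -0, 1.361, -0.121], TCP at [0.143, -0.557, 0.245] pointing down, gripper open.
Joint ranges: [-2.89, 2.89], [-0.75, 2.08], [0.22, 2.7], [-1.18, 4.32], [0.11, 2.71], [-2.7, 2.7]. Speed limits (rad/s): [2.57, 2.57, 3.14, 3.14, 3.14, 3.14].

### API

Orientations are given as a unit quaternion [w, x, y, z].
In Python, from rig import manip, eyes gives the robot as it stands.
- The arm moves only by the shell command python3 -m creep 'ROWS' [FORCE]. ROWS is JSON, a list of rows, each a list of 5 numbers: the opening, from 0 (shut) to 1 (fully open), then the shift along the tool's x, y, z normalised to -1 to 1, where 1 is 0.5 m, then the turn about the tool's z normalised to -1 to 1, where 1 is 360 degrees. In form: [[fingers, dx, dy, dz, spin], ...]. A call has 1 to 10 rows; each row is the pose to reach, as a shift and turn from the pose commanded when the call began, along the tool's axes at that moment, turning the shorter way round; what a row does not reach only later rows make up. A row lasts 1/10 s, in which the tool goes at most 50 mm and 8.59 degrees, less where a joint would pass 70% of its speed; a pose out of reach is approached as far as the arm can. A call with a number of a shift or a turn outside -1 to 1 is refused whole. A call with a gripper value outside its range is refused whole. The fingers move at their own pace and stop on an object; FORCE is the grip in N (left out, the last holds). Time passes only in rows, so rows that repeat a pose let the fingers close. It gives the time, the measured TCP pose, the force, the opening and the grip force at its end, in the units of the state.
- manip.get_state(): the state, without advancing time (a new reading comes with each control period).
- eyes.get_image(name): name is "scene" or "side" or "wrist"; returns a dict with "frame" (400x640x3 uint8, red, green, blue), "fx", "fy", "cx", "cy" (pixels), "k1" (the pictures are not rectified: a ray, as slopes to the right and down, at radius r is drawn at 1 + k1 r^2 times it, then the intrinsics apply), "R" (3x3) and "t" (3): a world point X has camera coordinates R X + t. Camera axes: x right, y down, z forward; pixel columns grow to the right and rows downward; lengths in m; the calibration is good to about 2 mm. A picture is of the moment at which its call begins. There is no depth.
- manip.sign_off(): hands the job in; it is judged then, once.
Trained networks look in the newest picture that a camera, given by its name, has taken for a name from the list of things; names that differ only in an ending like _2 or _b are one class to them, and where a whole thing is asked for, a point or a joint stands for the part that bears it (a point fixed in the world has none). Each returns a list of dicts, best first, with "confidence" (0 to 1); they miss things now and then, are a little off and sometimes report something else, mostly with a low value. They report only what shows in the picture. A call takes as long as a camera call. They do not tell look-alikes from the thing itself.
- eyes.regions_of(camera, label): "mask" (400x640 bool, what is visible of it) and "bbox" ([left, top, right, bottom] in pixels, round what is visible of it).
- eyes.place_of(camera, label): "centre" ([column, row] in pixels: a listed point, or the origin of a listed thing).
The state is a dict: "clock": time; "qpos": joint angles; "qd": joint speeds; "effort": joint torques, N m; "position": TCP position; "ee_rot": TCP orientation; "contact_force": force on the tool from outside, world axes, zero at the start; "moment": the same for the moment, N m; "width": finger opening in m; "gripper_force": force on a finger pad.
Only numpy, scipy, OpenCV 4.12 (cv2) and the standard library are available. Lean on these libraries where they do the work, as an engineer would, in place of code of your own. Each camera call takes 0.05 s, during which the arm holds its last target. There are 200 camera calls.

### The job

Find which of the two sleeves slides fully home down the sampler's upright spindle, leave that one on the spindle and the other sleeve standing or lying on the bench. Then pick up the offset swing lever by its balance point (which is nearer the hub, not at mid-length) and finish while holding it, level and still in the gripper alone, with the hub's hole centred over the spindle and its underside about 1 to 5 cm above the spindle's tip, and the slim end collar over the wash port, ready to be lowered; do not let go of it. Leave the bottle, the jar and the screwdriver where they are.

Things in the scene. Friction and masses are not known exactly. Their poses are not given: they have to be found in the camera images.
- sampler: fixed sampler housing: low white box with a pale deck 255 x 235 mm whose top is 50 mm above the bench; origin on the bench under the deck, x towards its carousel, y from the spindle towards the wash port. The carousel (black disc, 124 mm across, centred 90 mm along +x) holds ten capped vials that stick up to 98 mm above the bench; they are part of the housing
- spindle_foot (a point): point on the deck at the foot of the spindle, 50 mm above the bench. The spindle is an upright steel pin, 14 mm in diameter, 40 mm tall, its last 5 mm tapered to 8 mm; it stands 55 mm to -x and 75 mm to -y of the sampler's origin. A sleeve fully home rests on the deck here
- spindle_tip (a point): top centre of the spindle, 90 mm above the bench
- port_mouth (a point): centre of the mouth of the wash port, an upright black cup of 30 mm outer diameter, 22 mm bore, 30 mm tall (mouth 80 mm above the bench), 150 mm from the spindle along the sampler's +y
- sleeve_wide: loose plain brass sleeve standing on end, 32 mm outer diameter, 28 mm tall, 60 g, bore 17 mm: slides down the spindle. Origin at the centre of its underside, z along the bore. Its place and that of the other sleeve may be swapped
- sleeve_tight: loose plain brass sleeve like the other outside (32 mm outer diameter, 28 mm tall, 70 g), but with a bore of only 11 mm: stops on the spindle's tip. Origin at the centre of its underside, z along the bore
- swing_lever: loose aluminium swing lever, about 220 g, standing on its ends: heavy round hub (40 mm diameter, 17 mm hole, 38 mm tall), straight bar 14 mm wide, 16 mm high (18 to 34 mm above the underside), and slim solid collar (20 mm diameter, 38 mm tall), 150 mm from hub axis to collar axis, 180 mm overall. Origin at the centre of the hub underside, x to the collar, z up
- lever_hub (a point): centre of the underside of the swing lever's hub, on the hub's axis
- lever_collar (a point): centre of the underside of the slim end collar
- lever_balance (a point): the balance point: inside the bar, 44 mm from the hub axis towards the collar, at mid-height of the bar, 26 mm above the lever's underside
- bottle: bystander: amber bottle with a blue cap, 60 mm across, 130 mm tall, origin under its centre
- jar: bystander: white jar, 56 mm across, 70 mm tall, origin under its centre
- screwdriver: bystander: screwdriver 160 mm long lying on the bench, between the robot and the sampler
Not all that is in view belongs to the job. What is shaped like the sleeve_wide but turquoise is not meant.

How it is judged:
On the way, in this order (a step that is already met when the one before it is completed fails the run):
1. the sleeve that fits is fully home on the spindle and let go of (distance between sleeve_wide and spindle_foot below 0.006 m and angle between sleeve_wide's own z axis and vertical below 0.12 rad and contact force between the fingers and sleeve_wide below 0.1 N), for 0.2 s.
2. the swing lever is lifted clear of the bench, by its balance point (height (world z) of each of lever_hub, lever_collar above 0.04 m and contact force between the fingers and swing_lever above 1 N and distance between the grasp point and lever_balance below 0.025 m), for 0.2 s.
At the end, for the whole second after the job is handed in: Wide sleeve home on the spindle (6 mm, 0.12 rad) and released, tight one on the bench; lever held alone within 25 mm of its balance point, level to 0.12 rad, at rest (0.02 m/s), hub within 12 mm of the spindle axis and 5 to 60 mm above its tip, collar within 18 mm of the port axis (all of step 1 and height (world z) of sleeve_tight below 0.03 m and contact force between the fingers and swing_lever above 1 N and distance between the grasp point and lever_balance below 0.025 m and angle between swing_lever's own z axis and vertical below 0.12 rad and horizontal distance between lever_hub and spindle_tip below 0.012 m and horizontal distance between lever_collar and port_mouth below 0.018 m and z of lever_hub in the frame of spindle_tip between 0.005 and 0.06 m and contact force between swing_lever and sampler below 0.1 N and contact force between swing_lever and sleeve_wide below 0.1 N and linear speed of swing_lever below 0.02 m/s); the arm keeps its last pose, push and grip.
It fails at once if the bottle, the jar or the screwdriver is moved by more than 2 cm (distance of any of bottle, jar, screwdriver from where it was at the start of the episode above 0.02 m).
It also fails if it takes over 54 s, if anything falls off the work surface, if the arm or the gripper's body presses on something with over 40 N, if the wrist force passes 120 N, or if a joint passes its speed limit or range.

## Working session

There is one attempt and no reset: what is moved stays moved. The work goes in short steps, Python scripts to look and compute and a shell command to move; the robot and the scene stay as the last step left them, time stands still between calls to the robot, and variables do not carry over. Pictures are saved under pics/ and viewed, at most 13 in all, crops included, and the job is handed in when it is done.

```bash
mkdir -p pics
cat > h.py <<'E'
import numpy as np, cv2
from rig import manip, eyes
from scipy.spatial.transform import Rotation as Ro
from scipy.optimize import least_squares
def snap(c,fn=None):
    im=eyes.get_image(c)
    if fn: cv2.imwrite('pics/'+fn,im['frame'][:,:,::-1])
    return im
def proj(im,X):
    c=im['R']@np.asarray(X,float)+im['t']; s=c[:2]/c[2]; s=s*(1+im['k1']*(s@s))
    return np.array([im['fx']*s[0]+im['cx'],im['fy']*s[1]+im['cy']])
def ray(im,p):
    d=(np.array(p,float)-[im['cx'],im['cy']])/[im['fx'],im['fy']]; s=d.copy()
    for _ in range(20): s=d/(1+im['k1']*(s@s))
    R=np.array(im['R']); return -R.T@im['t'], R.T@np.array([s[0],s[1],1])
def onz(im,p,z):
    o,d=ray(im,p); return o+d*(z-o[2])/d[2]
def tri(*ps):
    f=lambda X: np.concatenate([proj(im,X)-p for im,p in ps])
    r=least_squares(f,[0.5,0,0.05]); return r.x, np.abs(r.fun).max()
def rows(target,yaw=None):
    "shift (normalised) in current tool axes to reach world target"
    s=manip.get_state(); q=s['ee_rot']; R=Ro.from_quat([q[1],q[2],q[3],q[0]]).as_matrix()
    d=R.T@(np.array(target)-s['position']); return d/0.5, R
E
cat > a.py <<'E'
from h import *
ims={}
for c in ['scene','side','wrist']:
    ims[c]=snap(c,c+'0.png')
    for l in ['sampler','spindle_foot','spindle_tip','port_mouth','sleeve_wide','sleeve_tight','swing_lever','lever_hub','lever_collar','lever_balance','bottle','jar','screwdriver']:
        r=eyes.place_of(c,l)
        print(c,l,[(np.round(x['centre']).tolist(),round(x['confidence'],2)) for x in r[:4]])
s=manip.get_state();print(s['clock'],s['position'],s['ee_rot'],s['width'])
import pickle;pickle.dump(ims,open('ims0.pkl','wb'))
E
python3 a.py
```

```text
scene sampler [([394.0, 232.0], 0.63)]
scene spindle_foot [([369.0, 182.0], 0.69), ([361.0, 205.0], 0.57)]
scene spindle_tip [([361.0, 193.0], 0.68)]
scene port_mouth []
scene sleeve_wide [([298.0, 246.0], 0.46), ([285.0, 232.0], 0.43)]
scene sleeve_tight [([288.0, 204.0], 0.41)]
scene swing_lever [([188.0, 219.0], 0.62)]
scene lever_hub [([187.0, 223.0], 0.85), ([239.0, 292.0], 0.32)]
scene lever_collar [([240.0, 236.0], 0.76)]
scene lever_balance [([200.0, 219.0], 0.96)]
scene bottle [([303.0, 291.0], 0.8), ([363.0, 193.0], 0.54)]
scene jar [([234.0, 291.0], 0.67)]
scene screwdriver [([370.0, 182.0], 0.53)]
side sampler [([211.0, 276.0], 0.69)]
side spindle_foot [([260.0, 252.0], 0.72), ([185.0, 287.0], 0.5)]
side spindle_tip [([260.0, 236.0], 0.86)]
side port_mouth [([185.0, 287.0], 0.68)]
side sleeve_wide [([331.0, 213.0], 0.48), ([300.0, 200.0], 0.46), ([256.0, 174.0], 0.46)]
side sleeve_tight [([366.0, 249.0], 0.69)]
side swing_lever [([420.0, 175.0], 0.84)]
side lever_hub [([422.0, 178.0], 0.71)]
side lever_collar [([364.0, 192.0], 0.95)]
side lever_balance [([407.0, 171.0], 0.95), ([255.0, 172.0], 0.66)]
side bottle [([255.0, 170.0], 0.88)]
side jar [([306.0, 147.0], 0.59)]
side screwdriver [([306.0, 368.0], 0.81)]
wrist sampler []
wrist spindle_foot []
wrist spindle_tip []
wrist port_mouth []
wrist sleeve_wide []
wrist sleeve_tight []
wrist swing_lever []
wrist lever_hub []
wrist lever_collar []
wrist lever_balance []
wrist bottle []
wrist jar []
wrist screwdriver []
2.1 [ 0.14323201 -0.55689005  0.24530677] [ 2.76149830e-05  9.92084758e-01  1.25570027e-01 -1.63698101e-05] 0.08539438389326987
```

View pics/scene0.png

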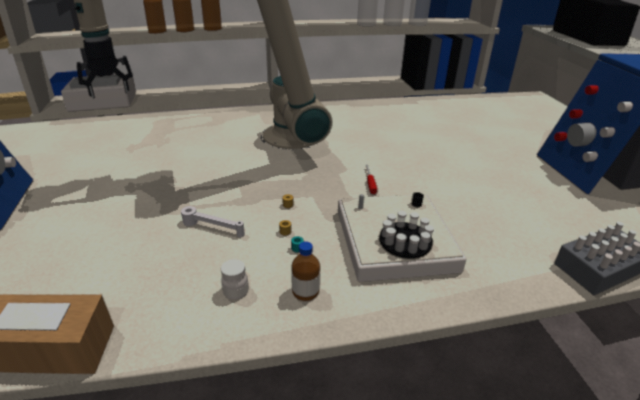

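View pics/side0.png

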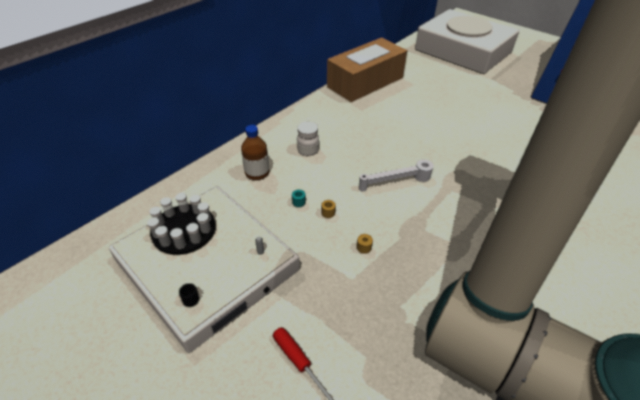

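Scene: brass sleeves at (288,201) and (285,227), the turquoise decoy at (297,244), lever hub (188,216), collar (240,228), spindle (361,200), port (417,199), screwdriver (371,180). Side: sleeves at (364,243) and (328,208), turquoise (298,198), spindle (260,243), port (189,293), hub (424,170), collar (364,182).

```bash
cat > b.py <<'E'
from h import *
import pickle; ims=pickle.load(open('ims0.pkl','rb')); S,D=ims['scene'],ims['side']
P={'tip':((361,194.5),(260,237)),'port':((417.5,195),(189,288)),'sl1':((288,201),(364.5,243)),'sl2':((285.5,227.5),(328.5,208.5)),'turq':((297.5,244),(298.5,198)),
'hub':((187,223),(422,178)),'col':((240,236),(364,192)),'bal':((200,219),(407,171)),'bottle':((306,249),(252,128)),'jar':((233,267),(308,126)),'sd':((371,182),(290,348)),'sdtip':((366,166),(330,398))}
for k,(a,b) in P.items():
    X,e=tri((S,a),(D,b)); print(k,np.round(X,4),round(e,2))
def masks(c,im):
    f=im['frame'].astype(int); hsv=cv2.cvtColor(im['frame'],cv2.COLOR_RGB2HSV)
    m=((hsv[...,0]>10)&(hsv[...,0]<28)&(hsv[...,1]>130)&(hsv[...,2]>60)).astype(np.uint8)
    n,l,st,ce=cv2.connectedComponentsWithStats(m)
    for i in range(1,n):
        if 40<st[i,4]<600: print(c,st[i].tolist(),np.round(ce[i],1))
masks('scene',S);masks('side',D)
a=cv2.resize(S['frame'][185:255,265:320],None,fx=7,fy=7,interpolation=3)
b=cv2.resize(D['frame'][190:260,315:380],None,fx=6,fy=7,interpolation=3)
cv2.imwrite('pics/crop1.png',np.hstack([a,b])[:,:,::-1])
E
python3 b.py
```

```text
tip [0.5596 0.09   0.0919] 1.01
port [0.5728 0.2381 0.0816] 1.22
sl1 [ 0.4449 -0.079   0.0162] 0.72
sl2 [ 0.5616 -0.103   0.0158] 0.89
turq [ 0.632  -0.0834  0.0159] 0.65
hub [ 0.475  -0.3497 -0.0051] 0.76
col [ 0.549  -0.2168 -0.0067] 0.18
bal [ 0.5003 -0.3134  0.0238] 0.02
bottle [ 0.7803 -0.0918  0.1268] 1.55
jar [ 0.7466 -0.2372  0.0719] 1.1
sd [0.3978 0.1795 0.0203] 0.59
sdtip [0.2987 0.1949 0.018 ] 0.54
scene [144, 0, 17, 3, 44] [151.6   0.8]
scene [205, 23, 15, 4, 51] [211.6  24.4]
scene [148, 25, 17, 5, 47] [156.   26.9]
scene [177, 24, 16, 5, 54] [183.4  25.7]
scene [283, 195, 10, 13, 100] [287.5 200.5]
scene [280, 221, 11, 14, 126] [284.7 227.2]
scene [293, 255, 26, 19, 393] [305.8 264.4]
side [242, 137, 24, 19, 341] [253.2 146.6]
side [322, 201, 13, 16, 176] [328.  208.3]
side [358, 235, 14, 18, 212] [364.2 243.1]
```

View pics/crop1.png

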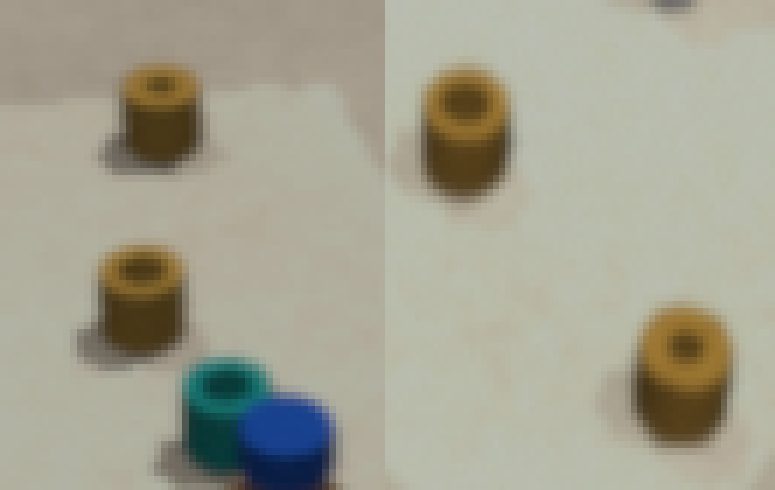

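Both crops show the wide bore on the sleeve at scene (285,227) / side (328,208), and the small bore on the one at scene (288,201). Look-alikes are the other brass sleeve at scene (288,201) and the turquoise one at (297,244). I choose sl2 at about (0.562, -0.103).

```bash
python3 -c "
from h import *
for t in [(0.555,-0.103,0.20)]: print(rows(t)[0].round(4))
"
```

```text
[ 1.0237 -0.674   0.0905]
```

```bash
python3 -m creep '[[0.6,0.8,-0.527,0.07,0],[0.6,0.8,-0.527,0.07,0],[0.6,0.8,-0.527,0.07,0],[0.6,0.8,-0.527,0.07,0],[0.6,0.8,-0.527,0.07,0],[0.6,0.8,-0.527,0.07,0],[0.6,0.8,-0.527,0.07,0],[0.6,0.8,-0.527,0.07,0],[0.6,0.8,-0.527,0.07,0],[0.6,0.8,-0.527,0.07,0]]' 40
python3 -m creep '[[0.6,0.224,-0.147,0.02,0],[0.6,0.224,-0.147,0.02,0],[0.6,0.224,-0.147,0.02,0],[0.6,0.224,-0.147,0.02,0],[0.6,0.224,-0.147,0.02,0]]'
cat > c.py <<'E'
from h import *
import sys
im=snap('wrist',sys.argv[1])
print('cam',np.round(-im['R'].T@im['t'],3), manip.get_state()['position'],manip.get_state()['clock'])
for n,X in {'sl2t':(.5616,-.103,.028),'sl1t':(.4449,-.079,.028),'tip':(.5596,.09,.09),'port':(.5728,.2381,.08),'bal':(.5003,-.3134,.026)}.items(): print(n,proj(im,X).round(1))
E
python3 c.py w1.png
```

```text
clock: 3.1
position: [0.4668, -0.1992, 0.2103]
ee_rot: [-0.0, 0.992, 0.127, 0.001]
contact_force: [0.5, -1.0, 0.3]
width: 0.0514
gripper_force: 0.0
clock: 3.6
position: [0.5552, -0.1024, 0.2]
ee_rot: [0.0, 0.992, 0.127, -0.001]
contact_force: [-0.6, -1.0, -0.6]
width: 0.0513
gripper_force: 0.0
cam [ 0.636 -0.081  0.328] [ 0.55469063 -0.10315166  0.20010682] 3.65
sl2t [314.3 171.9]
sl1t [264.3 270.2]
tip [ 59.2 131.7]
port [-129.1   63.5]
bal [489.2 273.2]
```

View pics/w1.png

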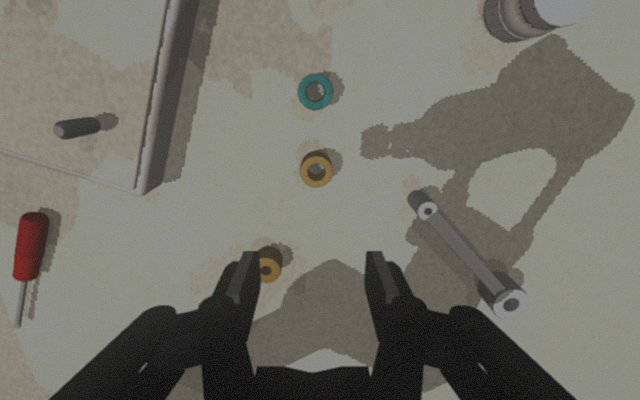

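Wrist view: wide sleeve's top ring at (317,170), with a large bore; tight one at (266,270), with a small bore, partly behind a finger. Turquoise is at (315,91), lever hub top (511,303), collar top (428,211), spindle tip (60,130).

```bash
cat > d.py <<'E'
from h import *
import pickle; ims=pickle.load(open('ims0.pkl','rb')); S,D=ims['scene'],ims['side']; 
W=snap('wrist'); f=W['frame']; hsv=cv2.cvtColor(f,cv2.COLOR_RGB2HSV)
m=((hsv[...,0]>10)&(hsv[...,0]<28)&(hsv[...,1]>90)&(hsv[...,2]>120)).astype(np.uint8); m[:,:290]=0
n,l,st,ce=cv2.connectedComponentsWithStats(m); i=1+st[1:,4].argmax(); c,_=cv2.minEnclosingCircle(np.argwhere(l==i)[:,::-1].astype(np.float32)); print(st[i],c,_)
# ring tops: crop coords x7 / (6,7)
top=((265+142/7-.4,185+268/7-.4),(315+(466-385)/6-.4,190+102/7-.4))
print('sleeve top tri',tri((S,top[0]),(D,top[1]),(W,c)), 'wrist at z=.028',onz(W,c,.028))
print('hub top',onz(W,(511,303),.038),'col top',onz(W,(428,211),.038),'tip',onz(W,(59,130),.09))
print('tip3',tri((S,(361,194.5)),(D,(260,237)),(W,(60,130))))
pickle.dump(W,open('w1.pkl','wb'))
a=cv2.resize(f[190:320,400:530],None,fx=4,fy=4,interpolation=2);b=cv2.resize(f[90:190,30:150],None,fx=2,fy=5.2,interpolation=2)
cv2.imwrite('pics/crop2.png',np.hstack([a,b])[:,:,::-1]); print(rows((.5616,-.103,.02))[0])
E
python3 d.py
```

```text
[300 156  31  31 448] (315.0714416503906, 170.9761962890625) 15.59941291809082
sleeve top tri (array([ 0.56245668, -0.10389604,  0.02945386]), np.float64(0.7053757760820645)) wrist at z=.028 [ 0.56216869 -0.10420662  0.028     ]
hub top [ 0.47658041 -0.34391684  0.038     ] col top [ 0.55362545 -0.21821818  0.038     ] tip [0.56059405 0.08954062 0.09      ]
tip3 (array([0.56076176, 0.08877394, 0.09028593]), np.float64(1.3997132433153183))
[0.01441228 0.00225677 0.36053869]
```

View pics/crop2.png

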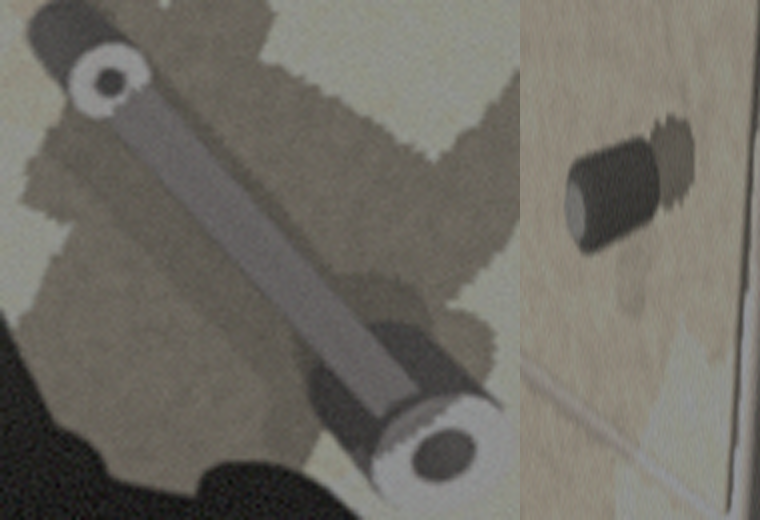

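The crop confirms hub top (511,304), collar top (428,210) and spindle tip (58,130). Measured heights agree with the text (sleeve top 0.029, tip 0.090). Grasping the wide sleeve.

```bash
python3 -m creep '[[0.6,0.0147,0.0043,0.25,0],[0.6,0.0147,0.0043,0.25,0],[0.6,0.0147,0.0043,0.25,0],[0.6,0.0147,0.0043,0.33,0],[0.6,0.0147,0.0043,0.36,0],[0.6,0.0147,0.0043,0.36,0],[0.2,0.0147,0.0043,0.36,0],[0.2,0.0147,0.0043,0.36,0],[0.2,0.0147,0.0043,0.36,0],[0.2,0.0147,0.0043,0.36,0]]' 40
python3 -m creep '[[0.2,0,0,-0.08,0],[0.2,0,0,-0.16,0],[0.2,0,0,-0.24,0],[0.2,0,0,-0.24,0],[0.2,0,0,-0.24,0]]'
python3 -c "
from h import *
print(rows((.5605,.0892,.14))[0].round(4))
W=snap('wrist','w2.png')
s=manip.get_state(); print(s['position'],s['width'],s['gripper_force'])
"
```

```text
clock: 4.7
position: [0.5637, -0.1037, 0.0217]
ee_rot: [0.001, 0.992, 0.126, 0.001]
contact_force: [-0.1, -1.3, 3.8]
width: 0.0306
gripper_force: 39.9
clock: 5.2
position: [0.5633, -0.1032, 0.1417]
ee_rot: [0.001, 0.992, 0.126, 0.001]
contact_force: [-0.4, 0.1, -1.6]
width: 0.0307
gripper_force: 40.0
[ 0.0906 -0.3741  0.003 ]
[ 0.56222225 -0.10294744  0.14020831] 0.030703123267633435 39.97391492128372
```

View pics/w2.png

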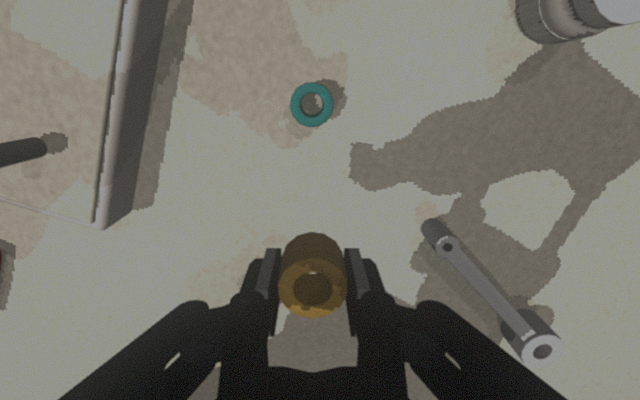

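Sleeve is held upright between the pads at (313,285). Moving over the spindle, then checking alignment.

```bash
python3 -m creep '[[0.2,0.092,-0.3743,0,0],[0.2,0.092,-0.3743,0,0],[0.2,0.092,-0.3743,0,0],[0.2,0.092,-0.3743,0,0],[0.2,0.092,-0.3743,0,0],[0.2,0.092,-0.3743,0,0],[0.2,0.092,-0.3743,0,0]]'
cat > e.py <<'E'
from h import *
s=manip.get_state(); print(s['position'],s['clock'])
W=snap('wrist');D=snap('side');S=snap('scene')
p=s['position']; print('sleeve expected W',[proj(W,(p[0],p[1],z)).round() for z in(.12,.148,.09,.05)],'D',proj(D,(p[0],p[1],.12)),proj(D,(.5605,.0892,.09)),proj(S,(.5605,.0892,.09)))
a=cv2.resize(W['frame'][150:350,220:420],(400,400),interpolation=2)
b=cv2.resize(D['frame'][190:270,220:300],(400,400),interpolation=2)
cv2.imwrite('pics/crop3.png',np.hstack([a,b])[:,:,::-1])
E
python3 e.py
```

```text
clock: 5.95
position: [0.5601, 0.0886, 0.1391]
ee_rot: [0.0, 0.992, 0.125, -0.001]
contact_force: [0.0, -0.6, 0.4]
width: 0.0308
gripper_force: 40.1
[0.56008051 0.08863013 0.13909007] 5.95
sleeve expected W [array([312., 259.]), array([312., 292.]), array([312., 233.]), array([312., 209.])] D [258.24558828 226.3347408 ] [259.40117455 237.4586011 ] [359.72475818 195.0526706 ]
```

View pics/crop3.png

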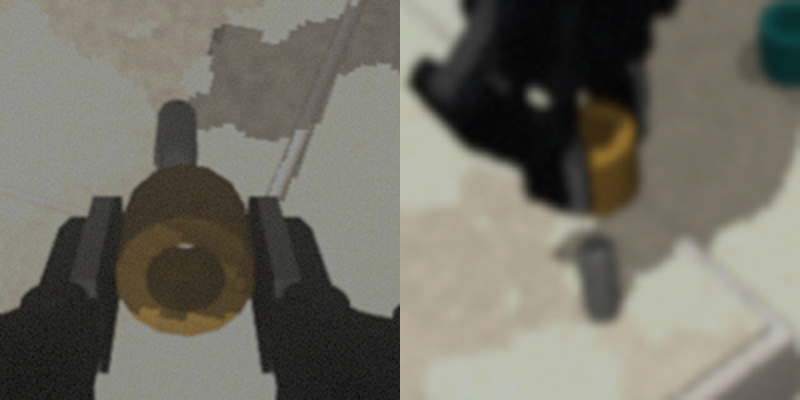

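Left: sleeve centred at wrist column ~312, with the spindle at ~308.5. Right: spindle tip at side (259,238), sleeve's right edge ~267, about 2 px too far right. Both views indicate the sleeve needs about 3 mm towards the spindle (+y world).

```bash
python3 -c "
from h import *
W=snap('wrist');f=W['frame'];g=cv2.cvtColor(f,cv2.COLOR_RGB2GRAY)
for r in (206,212,218,224,228): print(r,''.join('%4d'%v for v in g[r,292:330]))
for p in [(309,208),(308.5,208)]: print(onz(W,p,.05))
print(onz(W,(308,228),.083)-onz(W,(312,228),.083), rows((.5601,.0886,.139))[0], 'sleeve ', onz(W,(312.5,292),.148))
"
```

```text
206  142 142 143 143 139 127 103  73  62  63  67  63  65  63  63  64  61  63  62  60  61  67  53  63  81  98 103 105 108 109 108 107 107 104 104 101 104 107
212  145 144 149 141 139 112  74  61  67  64  67  63  63  64  61  66  68  57  64  61  66  64  64  60  65  87 103 106 105 101 102  97 104  99 103  97 102 101
218  137 138 139 138 122  89  69  62  70  64  61  60  63  67  59  65  63  58  66  59  63  59  60  52  67 104 142 149 141 145 140 143 143 142 140 144 144 141
224  140 138 139 124  95  75  76  76  74  69  67  66  67  63  61  65  70  69  66  70  65  69  59  62  65  93 129 142 144 142 139 141 142 144 143 144 142 143
228  142 142 143 124  86  78  82  75  69  67  66  69  68  80  72  68  71  71  72  72  67  65  66  58  63  93 127 144 144 140 144 138 142 139 142 144 145 143
[0.56091776 0.09038463 0.05      ]
[0.56082907 0.09073093 0.05      ]
[-0.00061524  0.00240218  0.        ] [-0.00100901 -0.00112395  0.00201878] sleeve  [0.55999731 0.08765476 0.148     ]
```

```bash
python3 -m creep '[[0.2,0.0025,-0.0063,0.03,0],[0.2,0.0025,-0.0063,0.05,0],[0.2,0.0025,-0.0063,0.07,0],[0.2,0.0025,-0.0063,0.09,0],[0.2,0.0025,-0.0063,0.09,0]]'
```

```text
clock: 6.65
position: [0.5601, 0.0925, 0.0936]
ee_rot: [-0.0, 0.992, 0.125, -0.002]
contact_force: [0.2, 0.3, -0.7]
width: 0.0305
gripper_force: 40.1
```

It is on the spindle without side force. Lowering home and releasing.

```bash
python3 -m creep '[[0.2,0,0,0.02,0],[0.2,0,0,0.038,0],[0.2,0,0,0.044,0],[0.2,0,0,0.044,0]]' && python3 -m creep '[[0.6,0,0,0,0],[0.6,0,0,0,0],[0.6,0,0,0,0],[0.6,0,0,-0.1,0],[0.6,0,0,-0.2,0],[0.6,0,0,-0.3,0],[0.6,0,0,-0.3,0]]'
cat > g.py <<'E'
from h import *
W=snap('wrist');D=snap('side');S=snap('scene')
for n,im in zip('WDS',(W,D,S)): print(n,[proj(im,(.5605,.0918,z)).round(1) for z in(.05,.078,.09)])
u,v=proj(W,(.5605,.0918,.078)).astype(int); print(u,v)
a=cv2.resize(W['frame'][v-50:v+50,u-50:u+50],(400,400),interpolation=2)
b=cv2.resize(D['frame'][200:280,220:300],(400,400),interpolation=2)
cv2.imwrite('pics/crop4.png',np.hstack([a,b])[:,:,::-1])
E
python3 g.py
```

```text
clock: 7.05
position: [0.5607, 0.0929, 0.0725]
ee_rot: [-0.0, 0.992, 0.126, -0.001]
contact_force: [-0.2, -0.6, -0.6]
width: 0.0304
gripper_force: 40.1
clock: 7.75
position: [0.5656, 0.0931, 0.2315]
ee_rot: [0.001, 0.992, 0.126, 0.008]
contact_force: [0.3, -0.1, -0.5]
width: 0.0514
gripper_force: 0.0
W [array([311.5, 183.8]), array([311.5, 192.1]), array([311.5, 196.1])]
D [array([260.3, 252.1]), array([258.9, 242.5]), array([258.3, 238.3])]
S [array([359.5, 208. ]), array([360.4, 198.9]), array([360.7, 195. ])]
311 192
```

View pics/crop4.png

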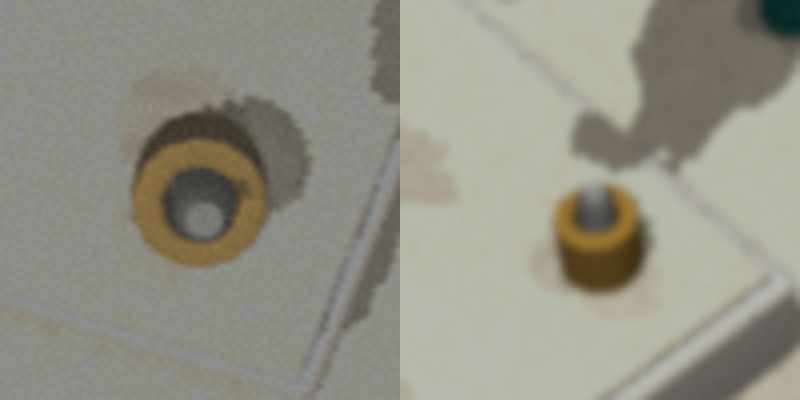

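The sleeve sits flat on the deck with the tip standing out of it, centred at wrist (311,192) and resting on the deck in the side view. Step 1 is met. Next I measure the port from here, then go to the lever.

```bash
python3 -c "
from h import *
W=snap('wrist','w5.png')
r=eyes.place_of('wrist','port_mouth');print(r)
for x in r: print(onz(W,x['centre'],.08))
r=eyes.place_of('wrist','spindle_tip');print(r)
for x in r: print(onz(W,x['centre'],.09))
f=W['frame'];u,v=proj(W,(.573,.24,.08)).astype(int);print(u,v)
g=cv2.cvtColor(f,cv2.COLOR_RGB2GRAY)[max(v-40,0):v+40,max(0,u-40):u+40]; 
m=(g<35).astype(np.uint8);n,l,st,ce=cv2.connectedComponentsWithStats(m);print(max(v-40,0),max(0,u-40),[(s.tolist(),c.round(1).tolist()) for s,c in zip(st[1:],ce[1:]) if s[4]>60])
print(rows((.500,-.310,.19))[0])
"
```

```text
[{'centre': [144.1, 132.6], 'confidence': 0.68}, {'centre': [261.6, 96.3], 'confidence': 0.46}]
[0.57185703 0.23964627 0.08      ]
[0.62416462 0.15076721 0.08      ]
[{'centre': [312.3, 194.3], 'confidence': 0.72}]
[0.55770741 0.09182313 0.09      ]
143 131
91 103 []
[-0.31675264  0.75028177  0.06363666]
```

View pics/w5.png

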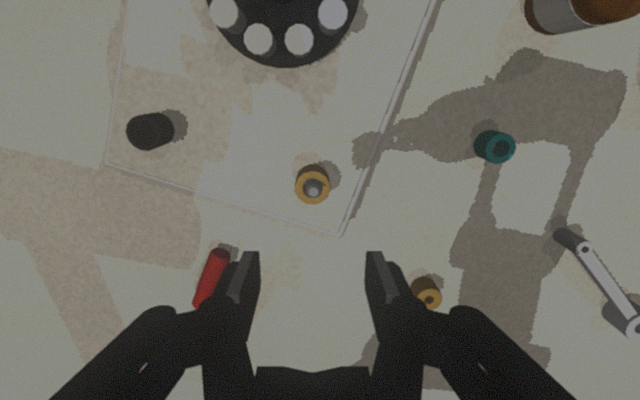

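Port mouth is at wrist (144,132), sleeve and tip at (312,188), and the lever at the right edge. Spindle to port comes out at 149 mm, which matches. Moving over the lever with a −45° spin.

```bash
python3 -m creep '[[0.6,-0.315,0.75,0.06,-0.125],[0.6,-0.315,0.75,0.06,-0.125],[0.6,-0.315,0.75,0.06,-0.125],[0.6,-0.315,0.75,0.06,-0.125],[0.6,-0.315,0.75,0.06,-0.125],[0.6,-0.315,0.75,0.06,-0.125],[0.6,-0.315,0.75,0.06,-0.125],[0.6,-0.315,0.75,0.06,-0.125],[0.6,-0.315,0.75,0.06,-0.125],[0.6,-0.315,0.75,0.06,-0.125]]'
python3 -m creep '[[0.6,0,0,0,0],[0.6,0,0,0,0]]'
python3 -c "
from h import *
W=snap('wrist','w6.png');print(manip.get_state()['position'])
for n,z in (('lever_hub',0),('lever_collar',0),('lever_balance',.026)):
  for x in eyes.place_of('wrist',n): print(n,x,onz(W,x['centre'],z).round(4))
import pickle;pickle.dump(W,open('w6.pkl','wb'))
"
```

```text
clock: 9.05
position: [0.5007, -0.3135, 0.191]
ee_rot: [-0.001, 0.87, 0.494, -0.001]
contact_force: [0.9, 1.7, 0.2]
width: 0.0511
gripper_force: 0.0
clock: 9.25
position: [0.5018, -0.3082, 0.1925]
ee_rot: [-0.001, 0.868, 0.496, -0.0]
contact_force: [0.6, 0.1, 0.4]
width: 0.0513
gripper_force: 0.0
[ 0.5020482  -0.30803486  0.19283178]
lever_hub {'centre': [308.1, 212.1], 'confidence': 0.73} [ 0.4762 -0.3424  0.    ]
lever_collar {'centre': [310.4, 61.6], 'confidence': 0.85} [ 0.5534 -0.2167  0.    ]
lever_balance {'centre': [310.9, 182.6], 'confidence': 0.73} [ 0.4993 -0.3095  0.026 ]
```

View pics/w6.png

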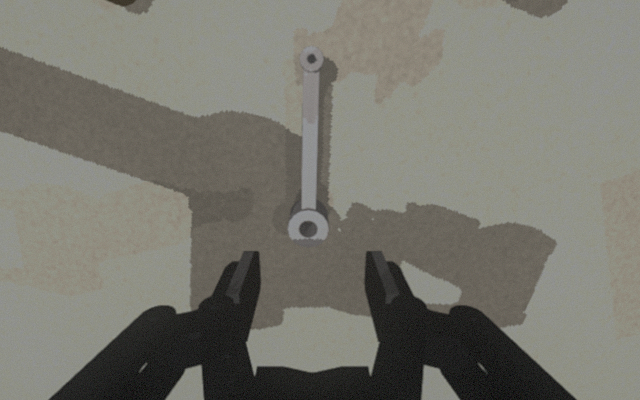

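Lever is nearly aligned with the tool: hub top at (308,229), collar top at (312,59), bar between.

```bash
python3 -c "
from h import *
import pickle;W=pickle.load(open('w6.pkl','rb'))
h=onz(W,(308,229),.038);c=onz(W,(311.7,59),.038);d=(c-h);L=np.linalg.norm(d);d/=L
b=h+.044*d;print(h,c,L,np.degrees(np.arctan2(d[1],d[0])),b)
r,R=rows((b[0],b[1],.021));print(r,np.degrees(np.arctan2(R[1,0],R[0,0])))
s=manip.get_state();print(s['position'])
"
```

```text
[ 0.47547001 -0.34457897  0.038     ] [ 0.55422469 -0.21786818  0.038     ] 0.14919090733038615 58.137767624595305 [ 0.49869666 -0.3072089   0.038     ]
[-0.00190763 -0.00746573  0.34492095] 59.52710846550273
[ 0.50237781 -0.30828988  0.19346083]
```

```bash
python3 -m creep '[[0.6,-0.002,-0.0075,0.1,0.004],[0.6,-0.002,-0.0075,0.2,0.004],[0.6,-0.002,-0.0075,0.28,0.004],[0.6,-0.002,-0.0075,0.344,0.004],[0.6,-0.002,-0.0075,0.344,0.004],[0.05,-0.002,-0.0075,0.344,0.004],[0.05,-0.002,-0.0075,0.344,0.004],[0.05,-0.002,-0.0075,0.344,0.004],[0.05,-0.002,-0.0075,0.344,0.004],[0.05,-0.002,-0.0075,0.344,0.004]]' 80
python3 -m creep '[[0.05,0,0,-0.03,0],[0.05,0,0,-0.08,0],[0.05,0,0,-0.16,0],[0.05,0,0,-0.24,0],[0.05,0,0,-0.28,0],[0.05,0,0,-0.28,0],[0.05,0,0,-0.28,0]]'
python3 -c "
from h import *
W=snap('wrist');s=manip.get_state();print(s['position'],s['width'],s['contact_force'],s['moment'])
for n in ('lever_hub','lever_collar'):
  for x in eyes.place_of('wrist',n): print(n,x,onz(W,x['centre'],s['position'][2]-.021).round(4))
print(rows((0,0,0))[1].round(3))
import pickle;pickle.dump(W,open('w7.pkl','wb'));cv2.imwrite('pics/w7.png',W['frame'][:,:,::-1])
"
```

```text
clock: 10.45
position: [0.4996, -0.3093, 0.0238]
ee_rot: [0.002, 0.875, 0.485, 0.001]
contact_force: [-0.6, 1.1, 7.2]
width: 0.0125
gripper_force: 79.6
clock: 11.15
position: [0.4979, -0.3082, 0.1612]
ee_rot: [0.0, 0.875, 0.485, -0.0]
contact_force: [-1.1, 0.1, -2.4]
width: 0.0128
gripper_force: 78.5
[ 0.49733913 -0.30778757  0.16010573] 0.012250162760972998 [-0.06623501 -0.11777095 -3.28562347] [ 0.08220396  0.02030493 -0.03194362]
lever_collar {'centre': [312.3, 27.1], 'confidence': 0.68} [ 0.5546 -0.2177  0.1391]
[[ 0.53   0.848 -0.003]
 [ 0.848 -0.53   0.002]
 [ 0.    -0.004 -1.   ]]
```

View pics/w7.png

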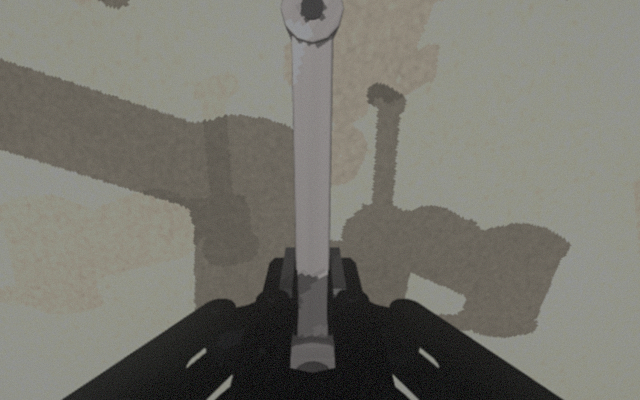

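Lever is held level and near the balance point (bar centred between the pads, collar at (312,15)). Carrying it to the spindle.

```bash
python3 -m creep '[[0.05,0.03,-0.013,0,-0.003],[0.05,0.09,-0.039,0,-0.008],[0.05,0.16,-0.069,0,-0.015],[0.05,0.24,-0.104,0,-0.022],[0.05,0.32,-0.139,0,-0.03],[0.05,0.4,-0.174,0,-0.037],[0.05,0.48,-0.208,0,-0.045],[0.05,0.55,-0.239,0,-0.051],[0.05,0.6,-0.26,0,-0.056],[0.05,0.62,-0.269,0,-0.058]]'
python3 -m creep '[[0.05,0,0,0,0],[0.05,0,0,0,0]]'
python3 -c "
from h import *
s=manip.get_state();print(s['position'],s['width'])
r,R=rows((.5639,.1352,.145));print(r,np.degrees(np.arctan2(R[1,0],R[0,0])))
"
```

```text
clock: 12.3
position: [0.5477, 0.0293, 0.1603]
ee_rot: [-0.001, 0.771, 0.637, -0.0]
contact_force: [0.3, -1.0, -2.1]
width: 0.0129
gripper_force: 78.4
clock: 12.5
position: [0.5481, 0.0252, 0.1608]
ee_rot: [-0.0, 0.772, 0.635, -0.001]
contact_force: [-0.5, -1.1, -1.9]
width: 0.0125
gripper_force: 78.4
[0.54807849 0.02518941 0.16076343] 0.012542337826007336
[ 0.22203061 -0.01133533  0.03128045] 78.88422147652471
```

```bash
python3 -m creep '[[0.05,0.04,-0.002,0,-0.004],[0.05,0.1,-0.005,0,-0.009],[0.05,0.16,-0.008,0,-0.014],[0.05,0.2,-0.01,0,-0.018],[0.05,0.222,-0.011,0.01,-0.0187],[0.05,0.222,-0.011,0.03,-0.0187],[0.05,0.222,-0.011,0.03,-0.0187],[0.05,0.222,-0.011,0.03,-0.0187],[0.05,0.222,-0.011,0.03,-0.0187]]'
cat > f.py <<'E'
from h import *
W=snap('wrist');D=snap('side');S=snap('scene')
s=manip.get_state();p=s['position'];R=rows(p)[1];x=R[:,0]
print(p,np.degrees(np.arctan2(x[1],x[0])),s['width'])
hub=p-.044*x;col=p+.106*x; hub[2]=col[2]=p[2]-.0225; print('hub',hub,'col',col)
for n,im in zip('WDS',(W,D,S)): print(n,[proj(im,q).round(1).tolist() for q in(hub,col,(.5605,.0913,.09),(.572,.2396,.08),hub+[0,0,.038],col+[0,0,.038])])
for c in ('wrist','side','scene'):
  for l in ('lever_hub','lever_collar','spindle_tip','port_mouth'): print(c,l,[(q['centre'],round(q['confidence'],2)) for q in eyes.place_of(c,l)][:2])
a=cv2.resize(S['frame'][140:240,330:450],(480,400),interpolation=2)
b=cv2.resize(D['frame'][190:310,160:290][:,:96+34],(320,400),interpolation=2)
cv2.imwrite('pics/fin.png',np.hstack([a,b])[:,:,::-1])
E
python3 f.py
```

```text
clock: 13.4
position: [0.5647, 0.1345, 0.1462]
ee_rot: [0.0, 0.734, 0.679, -0.0]
contact_force: [0.8, -0.0, -2.4]
width: 0.0125
gripper_force: 78.4
[0.56486365 0.1350755  0.14657699] 85.55253879957519 0.012455951868435185
hub [0.56145167 0.09120799 0.12407699] col [0.57308341 0.24075631 0.12407699]
W [[312.3, 324.0], [312.4, 27.7], [310.9, 288.5], [310.6, 44.0], [312.3, 381.4], [312.4, 6.6]]
D [[256.4, 225.2], [181.2, 273.9], [258.5, 238.1], [188.0, 289.6], [254.2, 210.2], [175.7, 259.2]]
S [[361.7, 183.6], [419.8, 180.7], [360.5, 195.0], [416.6, 195.2], [362.9, 170.3], [422.2, 167.6]]
wrist lever_hub []
wrist lever_collar [([310.3, 27.0], 0.76), ([66.9, 148.6], 0.62)]
wrist spindle_tip []
wrist port_mouth [([517.1, 367.1], 0.29)]
side lever_hub [([257.2, 225.8], 0.93)]
side lever_collar [([179.2, 279.0], 0.74)]
side spindle_tip [([261.5, 239.7], 0.64)]
side port_mouth [([183.5, 287.4], 0.92), ([262.1, 250.2], 0.3)]
scene lever_hub [([361.8, 184.7], 0.89), ([419.4, 191.6], 0.42)]
scene lever_collar [([420.2, 180.5], 0.75), ([362.3, 194.7], 0.49)]
scene spindle_tip [([363.9, 193.8], 0.55)]
scene port_mouth [([417.4, 191.1], 0.81), ([286.7, 203.2], 0.17)]
```

View pics/fin.png

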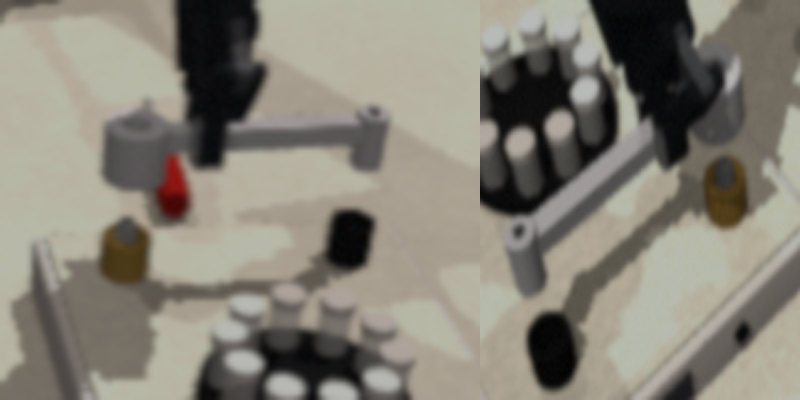

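The final picture shows the lever level, the hub (scene 364,184) above the sleeve and spindle tip, and the collar (421,181) above the port (417,195). After allowing for the cameras' common offset, the pixel positions match the prediction within about 1 px, with 34 mm clearance over the tip. Handing in.

```bash
python3 -c "
from rig import manip
s=manip.get_state();print(s['clock'],abs(s['qd']).max() if hasattr(s['qd'],'max') else s['qd']);print(manip.sign_off())"
```

```text
14.15 0.0018388376669167183
the job is handed in; nothing more can be done
None
```

I handed the job in at about 14 s: the wide sleeve is home on the spindle and released, the tight sleeve was left untouched on the bench, and the lever is held level by its balance point, hub about 34 mm above the spindle tip and collar over the wash port; no verdict was returned.

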